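# Trap the carton that pops out of the stock dispenser

## Robot

A 6-joint arm with a two-finger parallel gripper is mounted at the origin on the work surface. World frame = base frame: x ahead of the robot, y to its left, z up, the work surface at z = 0. Lengths are in mm, angles in degrees, forces in N, time in s.
With the tool pointing down it reaches from about 275 to 825 mm from the base axis. Payload 4.9 kg.
Tool frame: the origin (TCP) lies midway between the tips of the shut fingers; the grasp point (between the pads) lies 19 mm behind it; z points along the fingers, y is the line along which they close (so a half turn about z gives the same grasp; the last joint's range is limited). The gripper opens to 85 mm and grips with 20 to 120 N. Pads are 22 mm wide; open, the fingers measure 114 mm over their backs; the gripper's body (76 mm by 85 mm) begins 54 mm behind the grasp point. The pads swing forward as they close: fully open they stand 13 mm farther back than shut.
Start: joints at [-81.715, 18.69, -11.035, 60.275, 0, 82.311], TCP at [151.373, -528.777, 231.281] pointing down, gripper open.
Joint ranges: [-152.03, 152.03], [-55.5, 102.48], [-74.3, 77.21], [-110.64, 120.58], [-84.22, 78.4], [-180, 180]. Speed limits (degrees/s): [147.25, 147.25, 180, 180, 180, 180].

## Interface

Orientations are given as a 3x3 rotation matrix whose columns are the frame's x, y, z axes.
In Python, from bench import ctrl, command_gripper, solve_ik, get_obs, camera, get_calibration, workorder, find_in, landmark_of gives the robot as it stands. Calls block until the motion is done:
- ctrl.reach(position, orientation): joint-space move of the TCP to a pose.
- ctrl.move_linear(position, attitude=None, rate=150): straight line of the TCP; attitude=None keeps the orientation; rate is the mean speed in mm/s.
- ctrl.set_joints(angles): joint-space move.
- command_gripper(opening, force=None): opening from 0.0 (shut) to 1.0 (fully open); force is the grip in N (None keeps the last); returns when the fingers have stopped.
- ctrl.wait(seconds).
- solve_ik(position, orientation): joint angles nearest the present ones, or None.
- get_obs(): the state.
- camera(name): name is "side" or "top" or "wrist"; returns the picture (480x640x3 uint8, red, green, blue); there is no depth.
- get_calibration(name): a dict with "camera_matrix" (3x3 intrinsics, pixels), "k1" (the pictures are not rectified: a ray, as slopes to the right and down, at radius r is drawn at 1 + k1 r^2 times it, then the intrinsics apply), "xyz" and "rotation" of the camera in the world. Camera axes: x right, y down, z forward; pixel columns grow to the right and rows downward; lengths in mm; the calibration is good to about 2 mm. A picture is of the moment at which its call begins: read the wrist's pose just before it. get_calibration takes no time and is no camera call; for the wrist camera it gives the pose at the moment of the call.
A pose or a line that the arm cannot do raises ctrl.MotionError and nothing moves.
- workorder.job_done(): hands the job in; it is judged then, once.
Trained networks look in the newest picture that a camera, given by its name, has taken for a name from the list of things; names that differ only in an ending like _2 or _b are one class to them, and where a whole thing is asked for, a point or a joint stands for the part that bears it (a point fixed in the world has none). Each returns a list of dicts, best first, with "confidence" (0 to 1); they miss things now and then, are a little off and sometimes report something else, mostly with a low value. They report only what shows in the picture. A call takes as long as a camera call.
- find_in(thing, camera): "at" ([x, y, z] in mm, in world coordinates, good to about 4 mm: the middle of the surface that is visible of it).
- landmark_of(thing, camera): "at" ([x, y, z] in mm, in world coordinates, good to about 4 mm: a listed point, or the origin of a listed thing).
The state is a dict: "time": time; "qpos": joint angles; "qd": joint speeds; "joint_efforts": joint torques, N m; "tcp_pos": TCP position; "tcp_rot": TCP orientation; "wrist_force": force on the tool from outside, world axes, zero at the start; "torque": the same for the moment, N m; "finger_gap": opening from 0.0 (shut) to 1.0 (fully open); "finger_force": force on a finger pad.
Only numpy, scipy, OpenCV 4.12 (cv2) and the standard library are available. Lean on these libraries where they do the work, as an engineer would, in place of code of your own. Each camera call takes 0.05 s, during which the arm holds its last target. There are 200 camera calls.

## Task

The two-lane dispenser on the parts counter holds a white carton with an orange band in one lane and a brown one in the other. With one finger press down the yellow key beside the white carton's lane, and with the other finger trap the white carton on the landing plate as the spring pops it out, before it runs off the front edge. Do not pick anything up, leave the brown carton, its key and the things round about alone, and finish while still holding the key down and the carton trapped against your finger.

Things in the scene. Friction and masses are not known exactly. Their poses are not given: they have to be found in the camera images.
- dispenser: fixed two-lane carton dispenser, grey, red spring housing at its back (top 90 mm above the table). Origin on the table top; +x points to the back, cartons pop out along -x, +y is the left lane's side. Lane centre lines at y = +31 mm (left) and -31 mm (right), 56 mm clear between walls; lane floor 45 mm above the table, front edge at x = -95 mm, then a drop into a blue tray reaching x = -195 mm
- landing_left (a point): middle of the left lane's landing plate, on the lane floor, at dispenser x = -64, y = +31 mm. A 6 mm steel stop rises 10 mm from the floor behind the plate (x = -27 to -33 mm), in front of the carton; the front edge is 31 mm ahead of this point. Walls are 6 mm thick, 15 mm high beside the plate, 30 mm beside the carton
- landing_right (a point): the same for the right lane (y = -31 mm). In both lanes pressing the key sinks the stop and a spring pusher behind the carton drives it out at once (0.2 to 0.3 m/s, 3 to 4 N over 105 mm) and off the front edge, unless something already stands on the plate. Trapped: the carton has left the stop and leans on the finger, its middle well on the floor
- carton_white: white carton with an orange band, the one wanted: 56 mm along the lane (its x), 50 wide, 44 high, about 120 g. Origin at the centre of its underside. It starts loaded in the left or the right lane, its centre at dispenser x = +1 mm, its front face at x = -27 mm
- carton_brown: brown cardboard carton of the same size and origin, loaded in the other lane; to be left alone
- key_left_top (a point): key of the left (+y) lane: top-face centre of its yellow paddle, 44 mm along the lane by 60 mm across it, standing on a grey block outboard (+y) of the lane beside the landing. Released, the paddle's top is 73 mm above the table, 28 mm above the lane floor, and its centre lies 85 mm to the side of the lane's centre line; point axes are the dispenser's
- key_right_top (a point): key of the right (-y) lane: top-face centre of its yellow paddle, 44 mm along the lane by 60 mm across it, standing on a grey block outboard (-y) of the lane beside the landing. Released, the paddle's top is 73 mm above the table, 28 mm above the lane floor, and its centre lies 85 mm to the side of the lane's centre line; point axes are the dispenser's
- key_left (a joint): how far the key of the left lane is pressed down, in m: 0 released, 0.014 at its stop. It springs back when let go. The lane's steel stop lets the carton go at about 0.010; this takes about 4 to 7 N
- key_right (a joint): how far the key of the right lane is pressed down, in m: 0 released, 0.014 at its stop. It springs back when let go. The lane's steel stop lets the carton go at about 0.010; this takes about 4 to 7 N
- spray_can: bystander: upright spray can, 54 mm across, 130 high, origin under its centre
- grease_jar: bystander: upright jar with black cap, 52 mm across, 65 high, origin under its centre
- screwdriver: bystander: screwdriver lying on the table

How it is judged (in metres and radians):
On the way:
1. the key of the white carton's lane is being pressed, the carton still behind its stop (((y of carton_white in the frame of dispenser above 0.005 m and value of joint key_left above 0.003 m) or (y of carton_white in the frame of dispenser below -0.005 m and value of joint key_right above 0.003 m)) and x of carton_white in the frame of dispenser above -0.004 m).
At the end, for the whole second after the job is handed in: White carton's key held 9 mm or more down; the white carton out by 8 mm or more, its centre 20 mm or more behind the front edge, on the lane floor (10 mm), upright (15 deg), at rest, fingers bearing on it with over 0.5 N; brown carton within 10 mm of its start (((y of carton_white in the frame of dispenser above 0.005 m and value of joint key_left above 0.009 m) or (y of carton_white in the frame of dispenser below -0.005 m and value of joint key_right above 0.009 m)) and x of carton_white in the frame of dispenser between -0.075 and -0.007 m and z of carton_white in the frame of dispenser between 0.035 and 0.055 m and angle between carton_white's own z axis and vertical below 0.26 rad and contact force between the fingers and carton_white above 0.5 N and linear speed of carton_white below 0.02 m/s and distance of carton_brown from where it was at the start of the episode below 0.01 m); the arm keeps its last pose, push and grip.
It fails at once if the white carton is lifted off the lane floor by more than 15 mm (z of carton_white in the frame of dispenser above 0.06 m).
It fails at once if the white carton runs off the front edge (x of carton_white in the frame of dispenser below -0.095 m or z of carton_white in the frame of dispenser below 0.03 m).
It fails at once if the brown carton's key is pressed ((y of carton_white in the frame of dispenser above 0.005 m and value of joint key_right above 0.005 m) or (y of carton_white in the frame of dispenser below -0.005 m and value of joint key_left above 0.005 m)).
It fails at once if the brown carton is moved by more than 10 mm (distance of carton_brown from where it was at the start of the episode above 0.01 m).
It fails at once if a bystander is moved by more than 20 mm (distance of any of spray_can, grease_jar, screwdriver from where it was at the start of the episode above 0.02 m).
It also fails if it takes over 32 s, if anything falls off the work surface, if the arm or the gripper's body presses on something with over 40 N, if the wrist force passes 120 N, or if a joint passes its speed limit or range.

## Working session

There is one attempt and no reset: what is moved stays moved. The work goes in short steps, each a Python script; the robot and the scene stay as the last script left them, time stands still between calls to the robot, and variables do not carry over. Pictures are saved under pics/ and viewed, at most 10 in all, crops included, and the job is handed in when it is done.

```bash
mkdir -p pics; ls; python3 - <<'E'
from bench import *
import cv2,numpy as np
for c in ["top","side"]:
    im=camera(c); cv2.imwrite(f"pics/{c}1.png",im[:,:,::-1])
    for t in ["dispenser","landing_left","landing_right","key_left_top","key_right_top","carton_white","carton_brown","spray_can","grease_jar","screwdriver"]:
        for d in landmark_of(t,c)[:2]: print(c,t,np.round(d["at"],1),round(d["confidence"],2))
o=get_obs();print(o["time"],o["tcp_rot"],o["finger_gap"])
E
```

```text
pics
top dispenser [626.8 -22.6   2.6] 0.81
top dispenser [ 6.841e+02 -2.569e+02  5.000e-01] 0.19
top landing_left [558.4  -3.1  41.8] 0.57
top landing_right [570.2 -59.   45.1] 0.56
top key_left_top [553.1  84.2  73.8] 0.79
top key_right_top [ 581.1 -143.5   73.4] 0.67
top carton_brown [635.4 -53.7  45.4] 0.61
top spray_can [ 6.691e+02  1.962e+02 -1.000e-01] 0.98
top grease_jar [ 684.5 -255.9    1.5] 0.74
top screwdriver [ 497.1 -319.6   -2.5] 0.9
top screwdriver [ 6.839e+02 -2.566e+02  6.000e-01] 0.41
side dispenser [631.6 -21.5   2. ] 0.68
side landing_left [560.6  -1.3  43.1] 0.73
side landing_right [571.7 -67.6  45.5] 0.62
side key_left_top [549.4  83.9  67.9] 0.68
side key_right_top [ 582.3 -144.9   71.9] 0.7
side carton_white [632.7 -54.2  44.9] 0.38
side carton_brown [635.  -54.1  42.3] 0.98
side spray_can [ 6.681e+02  1.912e+02 -2.000e-01] 0.56
side grease_jar [ 689.3 -259.7   -3.4] 0.75
side screwdriver [ 504.3 -316.7    2. ] 0.78
1.1 [[ 9.61400918e-01  2.75151366e-01 -1.00809518e-06]
 [ 2.75151366e-01 -9.61400918e-01  1.99921362e-05]
 [ 4.53167995e-06 -1.94978369e-05 -1.00000000e+00]] 0.9991075866488283
```

View pics/top1.png

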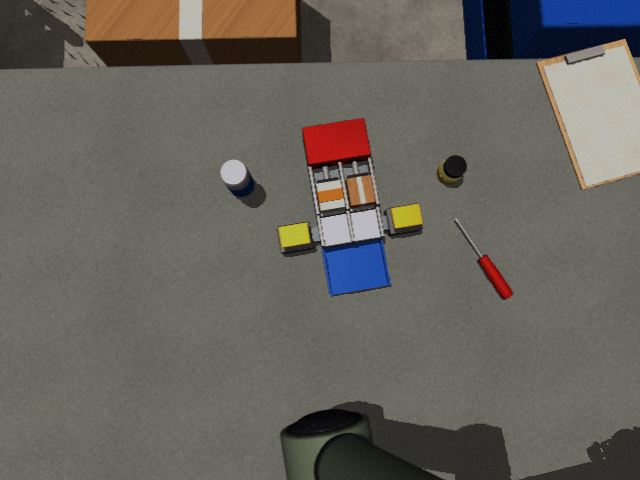

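View pics/side1.png

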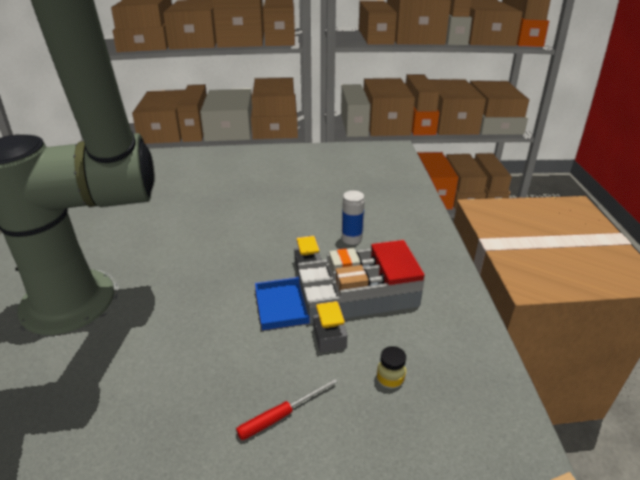

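White carton with the orange band is at top-view pixel (330,192), in the left (+y) lane. The brown one is at (361,190) in the right lane. The yellow left key is at (294,237). Next I fit the dispenser pose, hover above it and refine with the wrist camera.

```bash
cat > h.py <<'E'
from bench import *
import cv2,numpy as np
from scipy.optimize import least_squares
M={"dispenser":(0,0),"landing_left":(-64,31),"landing_right":(-64,-31),"key_left_top":(-64,116),"key_right_top":(-64,-116),"carton_brown":(1,-31),"carton_white":(1,31)}
def fit(obs):
    f=lambda p:np.concatenate([(np.array(a[:2])-p[:2]-np.array([[np.cos(p[2]),-np.sin(p[2])],[np.sin(p[2]),np.cos(p[2])]])@M[n])*np.sqrt(c) for n,a,c in obs])
    r=least_squares(f,[627,-22,.13],loss="soft_l1",f_scale=4); print("pose",r.x[:2].round(1),np.degrees(r.x[2]).round(2),"res",np.abs(r.fun).mean().round(2)); return r.x
def look(cams):
    obs=[]
    for c in cams:
        im=camera(c)
        for n in M:
            d=landmark_of(n,c)
            if d and d[0]["confidence"]>.45: obs.append((n,d[0]["at"],d[0]["confidence"])); print(c,n,np.round(d[0]["at"],1),round(d[0]["confidence"],2))
    return obs,im
def world(p,xy):
    c,s=np.cos(p[2]),np.sin(p[2]); return p[:2]+np.array([[c,-s],[s,c]])@xy
def R(p):
    c,s=np.cos(p[2]),np.sin(p[2]); return np.array([[c,s,0],[s,-c,0],[0,0,-1.]])
E
python3 - <<'E'
from h import *
import pickle
obs,_=look(["top","side"]); p=fit(obs)
xy=world(p,(-100,74))
ctrl.reach([*xy,230],R(p))
o2,im=look(["wrist"]); cv2.imwrite("pics/w1.png",im[:,:,::-1]); fit(o2)
p=fit(obs+o2); pickle.dump((p,obs+o2),open("p.pkl","wb"))
o=get_obs();print(o["time"],o["tcp_pos"],o["wrist_force"])
E
```

```text
top dispenser [627.7 -21.4  -0.7] 0.78
top landing_left [561.9  -4.5  45. ] 0.58
top key_left_top [553.6  83.5  75.8] 0.95
top key_right_top [ 580.  -147.9   75.4] 0.73
top carton_brown [638.3 -53.6  44.7] 0.62
top carton_white [625.9   5.6  41.3] 0.84
side dispenser [632.6 -26.5  -1. ] 0.57
side landing_left [561.3  -2.   45. ] 0.77
side landing_right [568.7 -67.3  45.8] 0.94
side key_left_top [552.8  87.8  70.7] 0.95
side key_right_top [ 582.3 -144.1   74.5] 0.62
side carton_brown [633.9 -55.6  45.5] 0.81
side carton_white [629.5   6.7  45.1] 0.64
pose [630.  -24.4] 6.89 res 1.51
wrist landing_left [560.7  -2.2  42.6] 0.73
wrist landing_right [571.8 -62.2  40.9] 0.66
wrist key_left_top [550.9  81.1  73. ] 0.79
wrist key_right_top [629.2   5.5  47. ] 0.52
wrist carton_brown [633.8 -57.2  47.4] 0.89
wrist carton_white [627.4   5.   48.6] 0.68
pose [630.9 -23.2] 8.94 res 12.98
pose [630.1 -24.3] 7.3 res 5.18
4.7083 [521.9012212   36.88310071 229.98891214] [ 0.14252916  0.02465432 -0.79753695]
```

View pics/w1.png

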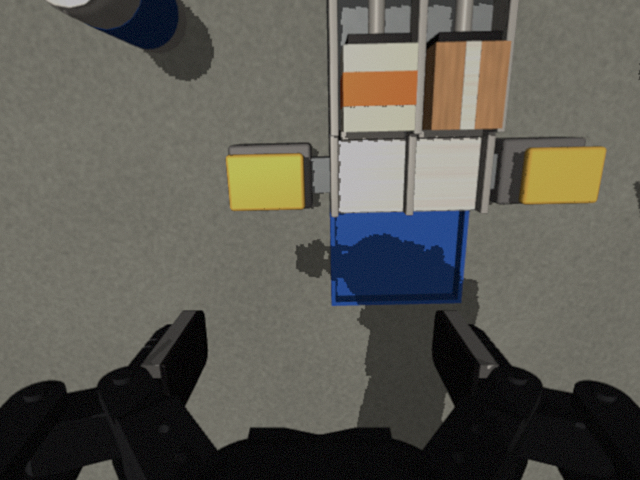

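The wrist view shows the white carton at (380,85) in the left lane, its key at (267,182), and the landing plate clear. I check the key pixel against the fit, move to just above the key and plate, and look again.

```bash
python3 - <<'E'
from h import *
import pickle
_,obs=pickle.load(open("p.pkl","rb")); obs=[o for o in obs if not(o[0]=="key_right_top" and o[1][0]>610)]
def pix(uv,z):
    K=get_calibration("wrist"); u=(np.linalg.inv(K["camera_matrix"])@[*uv,1])
    d=u[:2].copy()
    for _ in range(20): d=u[:2]/(1+K["k1"]*(d@d))
    r=np.array(K["rotation"])@[*d,1]; x=np.array(K["xyz"]); return (x+r*(z-x[2])/r[2])[:2]
kl,kr=pix((267,182),73),pix((564,175),73); print(kl,kr)
obs+=[("key_left_top",kl,2),("key_right_top",kr,2)]
p=fit(obs); pickle.dump((p,obs),open("p.pkl","wb"))
print("key_left model",world(p,(-64,116)))
xy=world(p,(-64,76))
ctrl.reach([*xy,110],R(p)); 
im=camera("wrist"); cv2.imwrite("pics/w2.png",im[:,:,::-1])
im=camera("side"); cv2.imwrite("pics/s2.png",cv2.resize(im[180:360,200:440],(720,540))[:,:,::-1])
o=get_obs();print(o["time"],o["tcp_pos"],o["wrist_force"],o["finger_gap"])
E
```

```text
[551.26276857  80.5096713 ] [ 584.20389186 -146.15656834]
pose [630.2 -24.4] 7.54 res 1.5
key_left model [551.51818694  82.20340056]
5.375 [558.05441556  42.43313049 112.1271609 ] [-0.04592653  0.7670807   0.66845772] 1.001261584259043
```

View pics/w2.png

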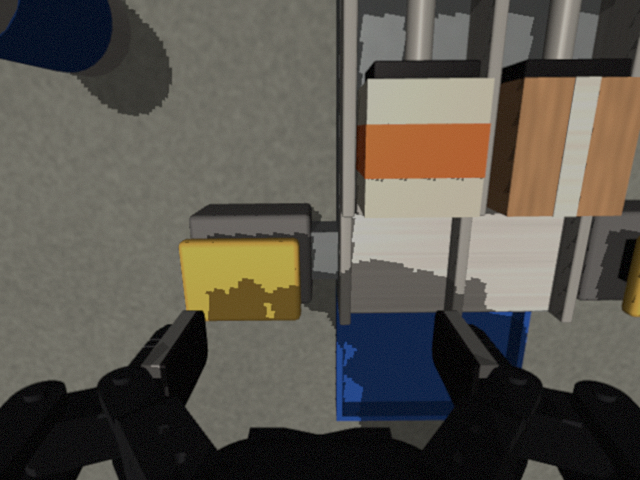

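View pics/s2.png

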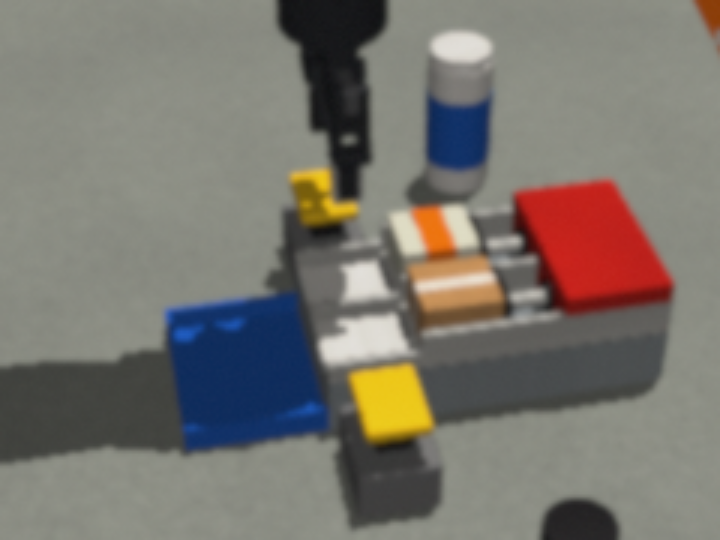

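The left finger sits over the key (key spans u 180–300) and the right finger over the white lane's mid-width, with the plate empty. I descend until it touches, then press while watching the force.

```bash
python3 - <<'E'
from h import *
import pickle
p,_=pickle.load(open("p.pkl","rb")); xy=world(p,(-64,76))
ctrl.move_linear([*xy,74],R(p),rate=60); ctrl.wait(.2)
o=get_obs(); f0=np.array(o["wrist_force"]); print(o["tcp_pos"],f0)
z=74
while z>45:
    z-=1.5; ctrl.move_linear([*xy,z],R(p),rate=30); ctrl.wait(.05)
    o=get_obs(); f=np.array(o["wrist_force"])-f0; print(z,np.round(o["tcp_pos"][2],1),f.round(1),np.round(o["finger_gap"],3))
    if f[2]>2.5: break
im=camera("side"); cv2.imwrite("pics/s3.png",cv2.resize(im[180:360,200:440],(720,540))[:,:,::-1]); print(o["time"])
E
```

```text
[557.08200268  42.54436772  74.35339559] [-0.47103983  0.30646661  0.77847159]
72.5 72.5 [ 1.5 -0.6 -0.8] 0.997
71.0 70.9 [ 0.6 -0.2 -0.4] 1.004
69.5 69.4 [0.6 0.2 0. ] 1.0
68.0 67.9 [ 0.8  0.2 -0.6] 0.998
66.5 66.4 [ 0.9 -0.6 -1.1] 0.998
65.0 64.9 [0.5 0.3 0.3] 1.004
63.5 63.4 [ 0.7  0.7 -1.1] 0.994
62.0 61.9 [ 1.  -0.9 -1.3] 0.999
60.5 60.4 [ 0.2 -0.4 -0.5] 0.999
59.0 59.1 [ 1.1 -0.5  0.3] 0.999
57.5 57.6 [ 0.7 -1.1  2.7] 1.002
9.625
```

View pics/s3.png

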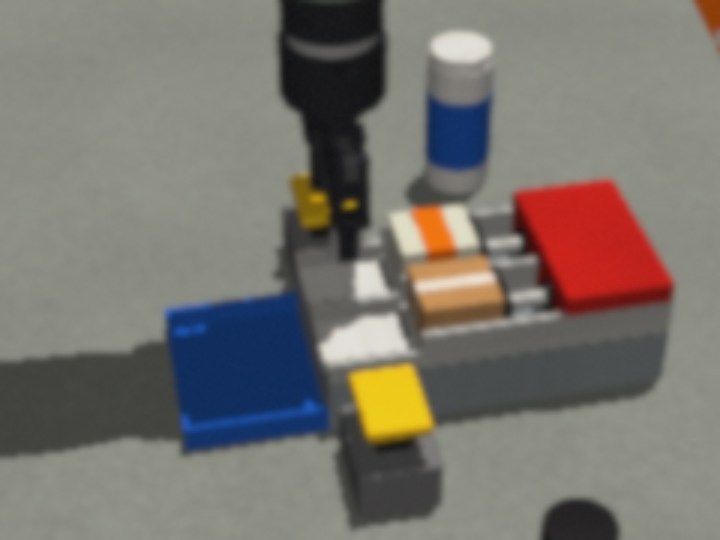

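Contact is at about TCP z 59, which matches the key top. The finger stands on the plate ahead of the white carton. Now I press.

```bash
python3 - <<'E'
from h import *
import pickle
p,_=pickle.load(open("p.pkl","rb")); xy=world(p,(-64,76))
z=57.5
while z>44:
    z-=1.25; ctrl.move_linear([*xy,z],R(p),rate=30); ctrl.wait(.05)
    o=get_obs(); f=np.array(o["wrist_force"]); print(z,np.round(o["tcp_pos"],1),f.round(1),np.round(o["finger_gap"],3))
    if f[2]>13 : break
ctrl.wait(.3); o=get_obs(); print(o["tcp_pos"],o["wrist_force"],o["finger_force"])
im=camera("side"); cv2.imwrite("pics/s4.png",cv2.resize(im[180:360,200:440],(720,540))[:,:,::-1])
im=camera("wrist"); cv2.imwrite("pics/w4.png",im[:,:,::-1])
for d in landmark_of("carton_white","wrist"): print(d)
camera("top")
for d in landmark_of("carton_white","top"): print(d)
print(o["time"],world(p,(-25,31)))
E
```

```text
56.25 [557.   42.6  56.3] [ 0.5 -0.2  3. ] 1.002
55.0 [557.   42.6  55. ] [ 0.9 -0.1  2.3] 1.004
53.75 [557.   42.5  53.8] [ 0.9 -0.6  2.7] 1.0
52.5 [557.   42.5  52.5] [1.5 0.  2.4] 1.002
51.25 [557.   42.5  51.3] [ 2.1 -0.8  3.6] 1.002
50.0 [556.3  42.5  49.9] [ 0.9 -0.3  3.7] 0.996
48.75 [556.2  42.5  48.6] [-0.7 -1.4  4.8] 0.998
47.5 [556.2  42.4  47.4] [-1.  -1.1  5.5] 1.0
46.25 [556.2  42.5  46.2] [-1.3 -0.1  4.7] 0.998
45.0 [556.2  42.5  45.7] [-2.5 -1.2 12.1] 1.0
43.75 [556.3  42.5  45.5] [-5.8 -2.8 19.9] 1.0
[556.33541572  42.53384606  45.5137735 ] [-5.88861516 -2.86981679 20.18128402] 12.507273149531102
{'at': [602.8, 7.1, 44.4], 'confidence': 0.83}
13.275 [601.33145804   3.05393421]
```

View pics/s4.png

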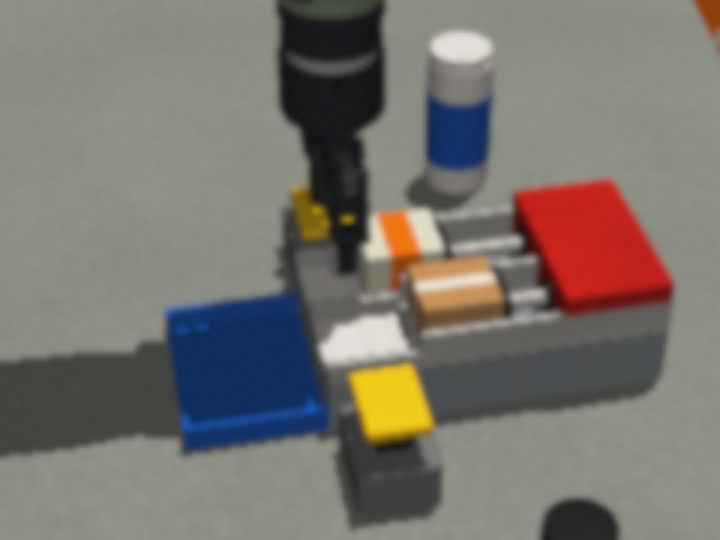

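View pics/w4.png

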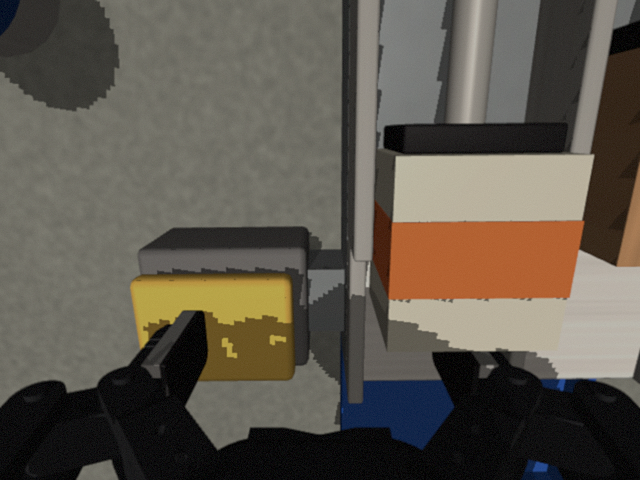

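The white carton has left the stop and leans on the right finger, at about 603 mm in x against 601 predicted. The left finger holds the key at its stop, and the brown carton has not moved. I hand in the job.

```bash
python3 -c "
from bench import *
print(workorder.job_done())"
```

```text
the job is handed in; nothing more can be done
None
```

I handed in the job with the left-lane key held down at its stop and the white carton trapped on the landing plate against the other finger; the brown carton still looked in place in the last pictures, and no verdict was returned.

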